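# Reverse the padlock row onto the collection rack

## Task

Move the four coloured padlocks from their cradles on the work rack to the white collection rack in reverse order, so that the row reads right for the customer facing you: seen from the robot, the lock now at the left end goes into the right-end bay, the next one into the bay beside that, and so on, until the lock now at the right end stands in the left-end bay. Leave every lock standing upright on the floor of its own bay, square to the rack just as it stood in its cradle, and let go of it. Do not shove the brass lock cylinder that lies in front of the collection rack.

Things in the scene. Friction and masses are not known exactly. Their poses are not given: they have to be found in the camera images.
- lock_red_mid (a point): The red padlock, upright: red body 22 mm thick (x), 40 wide (y), 46 tall; 7 mm thick steel shackle above it (in the y-z plane, 33 wide), 68 mm tall in all; 170 g. Point: on its centre line, 34 mm above its underside, 12 mm below the top of the body; z up. Grip from above across the 22 mm. Starts in the red cradle, square within 5 degrees.
- lock_blue_mid (a point): The blue padlock, upright: blue body 22 mm thick (x), 40 wide (y), 46 tall; 7 mm thick steel shackle above it (in the y-z plane, 33 wide), 68 mm tall in all; 170 g. Point: on its centre line, 34 mm above its underside, 12 mm below the top of the body; z up. Grip from above across the 22 mm. Starts in the blue cradle, square within 5 degrees.
- lock_green_mid (a point): The green padlock, upright: green body 22 mm thick (x), 40 wide (y), 46 tall; 7 mm thick steel shackle above it (in the y-z plane, 33 wide), 68 mm tall in all; 170 g. Point: on its centre line, 34 mm above its underside, 12 mm below the top of the body; z up. Grip from above across the 22 mm. Starts in the green cradle, square within 5 degrees.
- lock_yellow_mid (a point): The yellow padlock, upright: yellow body 22 mm thick (x), 40 wide (y), 46 tall; 7 mm thick steel shackle above it (in the y-z plane, 33 wide), 68 mm tall in all; 170 g. Point: on its centre line, 34 mm above its underside, 12 mm below the top of the body; z up. Grip from above across the 22 mm. Starts in the yellow cradle, square within 5 degrees.
- cradle_red: The red cradle (red rim, black floor), a shallow tray fixed on the dark wooden work rack, 66 mm deep (x), 56 wide (y); origin: centre of its underside, 6 mm above the table; floor 6 mm, rim 14 mm above it. The four cradles stand 60 mm apart along their common y axis, in an order that varies; +y is to the left seen from the robot, within 0.3 rad.
- cradle_blue: The blue cradle (blue rim, black floor), a shallow tray fixed on the dark wooden work rack, 66 mm deep (x), 56 wide (y); origin: centre of its underside, 6 mm above the table; floor 6 mm, rim 14 mm above it. The four cradles stand 60 mm apart along their common y axis, in an order that varies; +y is to the left seen from the robot, within 0.3 rad.
- cradle_green: The green cradle (green rim, black floor), a shallow tray fixed on the dark wooden work rack, 66 mm deep (x), 56 wide (y); origin: centre of its underside, 6 mm above the table; floor 6 mm, rim 14 mm above it. The four cradles stand 60 mm apart along their common y axis, in an order that varies; +y is to the left seen from the robot, within 0.3 rad.
- cradle_yellow: The yellow cradle (yellow rim, black floor), a shallow tray fixed on the dark wooden work rack, 66 mm deep (x), 56 wide (y); origin: centre of its underside, 6 mm above the table; floor 6 mm, rim 14 mm above it. The four cradles stand 60 mm apart along their common y axis, in an order that varies; +y is to the left seen from the robot, within 0.3 rad.
- collection_rack: The white collection rack, fixed, 66 mm deep (x), 246 long (y); origin at the centre of its underside on the table; z up, +y to the left seen from the robot, within 0.3 rad. Four empty bays, centres at x 0, y +90, +30, -30, -90 mm; each 57 wide (y), 54 deep (x), floor 12 mm above the table; aluminium rims and 3 mm dividers rise 8 mm above the floor.
- brass_cylinder_mid (a point): A loose brass profile lock cylinder lying on the table in front of (on the robot's side of) the collection rack, 62 mm long (along y), about 40 mm by 17 mm across; the point is at its middle, 8.5 mm above the table. It is not to be moved.
Things that resemble listed ones, but are neither listed nor needed, are in the scene too. What is shaped like the part that bears lock_blue_mid but orange is not meant.

How it is judged:
At the end, for the whole second after the job is handed in: One lock per bay of the collection rack, in the reverse of the cradles' order; each within 12 mm of its bay centre along the rack, 18 mm across, on the floor within 5 mm, upright within 0.12 rad, square within 0.35 rad, released and at rest ((y of lock_red_mid in the frame of collection_rack between 0.078 and 0.102 m or y of lock_red_mid in the frame of collection_rack between 0.018 and 0.042 m or y of lock_red_mid in the frame of collection_rack between -0.042 and -0.018 m or y of lock_red_mid in the frame of collection_rack between -0.102 and -0.078 m) and x of lock_red_mid in the frame of collection_rack between -0.018 and 0.018 m and z of lock_red_mid in the frame of collection_rack between 0.041 and 0.051 m and angle between each of lock_red_mid, lock_blue_mid, lock_green_mid, lock_yellow_mid's own z axis and vertical below 0.12 rad and angle between the y axis of each of lock_red_mid, lock_blue_mid, lock_green_mid, lock_yellow_mid and the y axis of collection_rack, either way round below 0.35 rad and linear speed of each of lock_red, lock_blue, lock_green, lock_yellow below 0.02 m/s and angular speed of each of lock_red, lock_blue, lock_green, lock_yellow below 0.2 rad/s and (y of lock_blue_mid in the frame of collection_rack between 0.078 and 0.102 m or y of lock_blue_mid in the frame of collection_rack between 0.018 and 0.042 m or y of lock_blue_mid in the frame of collection_rack between -0.042 and -0.018 m or y of lock_blue_mid in the frame of collection_rack between -0.102 and -0.078 m) and x of lock_blue_mid in the frame of collection_rack between -0.018 and 0.018 m and z of lock_blue_mid in the frame of collection_rack between 0.041 and 0.051 m and (y of lock_green_mid in the frame of collection_rack between 0.078 and 0.102 m or y of lock_green_mid in the frame of collection_rack between 0.018 and 0.042 m or y of lock_green_mid in the frame of collection_rack between -0.042 and -0.018 m or y of lock_green_mid in the frame of collection_rack between -0.102 and -0.078 m) and x of lock_green_mid in the frame of collection_rack between -0.018 and 0.018 m and z of lock_green_mid in the frame of collection_rack between 0.041 and 0.051 m and (y of lock_yellow_mid in the frame of collection_rack between 0.078 and 0.102 m or y of lock_yellow_mid in the frame of collection_rack between 0.018 and 0.042 m or y of lock_yellow_mid in the frame of collection_rack between -0.042 and -0.018 m or y of lock_yellow_mid in the frame of collection_rack between -0.102 and -0.078 m) and x of lock_yellow_mid in the frame of collection_rack between -0.018 and 0.018 m and z of lock_yellow_mid in the frame of collection_rack between 0.041 and 0.051 m and ((y of cradle_blue in the frame of cradle_red above 0 m and y of lock_blue_mid in the frame of collection_rack below 0.06 m and y of lock_red_mid in the frame of collection_rack above 0.06 m) or (y of cradle_blue in the frame of cradle_red below 0 m and y of lock_blue_mid in the frame of collection_rack above 0.06 m and y of lock_red_mid in the frame of collection_rack below 0.06 m) or (y of cradle_blue in the frame of cradle_red above 0 m and y of lock_blue_mid in the frame of collection_rack below 0 m and y of lock_red_mid in the frame of collection_rack above 0 m) or (y of cradle_blue in the frame of cradle_red below 0 m and y of lock_blue_mid in the frame of collection_rack above 0 m and y of lock_red_mid in the frame of collection_rack below 0 m) or (y of cradle_blue in the frame of cradle_red above 0 m and y of lock_blue_mid in the frame of collection_rack below -0.06 m and y of lock_red_mid in the frame of collection_rack above -0.06 m) or (y of cradle_blue in the frame of cradle_red below 0 m and y of lock_blue_mid in the frame of collection_rack above -0.06 m and y of lock_red_mid in the frame of collection_rack below -0.06 m)) and ((y of cradle_green in the frame of cradle_red above 0 m and y of lock_green_mid in the frame of collection_rack below 0.06 m and y of lock_red_mid in the frame of collection_rack above 0.06 m) or (y of cradle_green in the frame of cradle_red below 0 m and y of lock_green_mid in the frame of collection_rack above 0.06 m and y of lock_red_mid in the frame of collection_rack below 0.06 m) or (y of cradle_green in the frame of cradle_red above 0 m and y of lock_green_mid in the frame of collection_rack below 0 m and y of lock_red_mid in the frame of collection_rack above 0 m) or (y of cradle_green in the frame of cradle_red below 0 m and y of lock_green_mid in the frame of collection_rack above 0 m and y of lock_red_mid in the frame of collection_rack below 0 m) or (y of cradle_green in the frame of cradle_red above 0 m and y of lock_green_mid in the frame of collection_rack below -0.06 m and y of lock_red_mid in the frame of collection_rack above -0.06 m) or (y of cradle_green in the frame of cradle_red below 0 m and y of lock_green_mid in the frame of collection_rack above -0.06 m and y of lock_red_mid in the frame of collection_rack below -0.06 m)) and ((y of cradle_yellow in the frame of cradle_red above 0 m and y of lock_yellow_mid in the frame of collection_rack below 0.06 m and y of lock_red_mid in the frame of collection_rack above 0.06 m) or (y of cradle_yellow in the frame of cradle_red below 0 m and y of lock_yellow_mid in the frame of collection_rack above 0.06 m and y of lock_red_mid in the frame of collection_rack below 0.06 m) or (y of cradle_yellow in the frame of cradle_red above 0 m and y of lock_yellow_mid in the frame of collection_rack below 0 m and y of lock_red_mid in the frame of collection_rack above 0 m) or (y of cradle_yellow in the frame of cradle_red below 0 m and y of lock_yellow_mid in the frame of collection_rack above 0 m and y of lock_red_mid in the frame of collection_rack below 0 m) or (y of cradle_yellow in the frame of cradle_red above 0 m and y of lock_yellow_mid in the frame of collection_rack below -0.06 m and y of lock_red_mid in the frame of collection_rack above -0.06 m) or (y of cradle_yellow in the frame of cradle_red below 0 m and y of lock_yellow_mid in the frame of collection_rack above -0.06 m and y of lock_red_mid in the frame of collection_rack below -0.06 m)) and ((y of cradle_green in the frame of cradle_blue above 0 m and y of lock_green_mid in the frame of collection_rack below 0.06 m and y of lock_blue_mid in the frame of collection_rack above 0.06 m) or (y of cradle_green in the frame of cradle_blue below 0 m and y of lock_green_mid in the frame of collection_rack above 0.06 m and y of lock_blue_mid in the frame of collection_rack below 0.06 m) or (y of cradle_green in the frame of cradle_blue above 0 m and y of lock_green_mid in the frame of collection_rack below 0 m and y of lock_blue_mid in the frame of collection_rack above 0 m) or (y of cradle_green in the frame of cradle_blue below 0 m and y of lock_green_mid in the frame of collection_rack above 0 m and y of lock_blue_mid in the frame of collection_rack below 0 m) or (y of cradle_green in the frame of cradle_blue above 0 m and y of lock_green_mid in the frame of collection_rack below -0.06 m and y of lock_blue_mid in the frame of collection_rack above -0.06 m) or (y of cradle_green in the frame of cradle_blue below 0 m and y of lock_green_mid in the frame of collection_rack above -0.06 m and y of lock_blue_mid in the frame of collection_rack below -0.06 m)) and ((y of cradle_yellow in the frame of cradle_blue above 0 m and y of lock_yellow_mid in the frame of collection_rack below 0.06 m and y of lock_blue_mid in the frame of collection_rack above 0.06 m) or (y of cradle_yellow in the frame of cradle_blue below 0 m and y of lock_yellow_mid in the frame of collection_rack above 0.06 m and y of lock_blue_mid in the frame of collection_rack below 0.06 m) or (y of cradle_yellow in the frame of cradle_blue above 0 m and y of lock_yellow_mid in the frame of collection_rack below 0 m and y of lock_blue_mid in the frame of collection_rack above 0 m) or (y of cradle_yellow in the frame of cradle_blue below 0 m and y of lock_yellow_mid in the frame of collection_rack above 0 m and y of lock_blue_mid in the frame of collection_rack below 0 m) or (y of cradle_yellow in the frame of cradle_blue above 0 m and y of lock_yellow_mid in the frame of collection_rack below -0.06 m and y of lock_blue_mid in the frame of collection_rack above -0.06 m) or (y of cradle_yellow in the frame of cradle_blue below 0 m and y of lock_yellow_mid in the frame of collection_rack above -0.06 m and y of lock_blue_mid in the frame of collection_rack below -0.06 m)) and ((y of cradle_yellow in the frame of cradle_green above 0 m and y of lock_yellow_mid in the frame of collection_rack below 0.06 m and y of lock_green_mid in the frame of collection_rack above 0.06 m) or (y of cradle_yellow in the frame of cradle_green below 0 m and y of lock_yellow_mid in the frame of collection_rack above 0.06 m and y of lock_green_mid in the frame of collection_rack below 0.06 m) or (y of cradle_yellow in the frame of cradle_green above 0 m and y of lock_yellow_mid in the frame of collection_rack below 0 m and y of lock_green_mid in the frame of collection_rack above 0 m) or (y of cradle_yellow in the frame of cradle_green below 0 m and y of lock_yellow_mid in the frame of collection_rack above 0 m and y of lock_green_mid in the frame of collection_rack below 0 m) or (y of cradle_yellow in the frame of cradle_green above 0 m and y of lock_yellow_mid in the frame of collection_rack below -0.06 m and y of lock_green_mid in the frame of collection_rack above -0.06 m) or (y of cradle_yellow in the frame of cradle_green below 0 m and y of lock_yellow_mid in the frame of collection_rack above -0.06 m and y of lock_green_mid in the frame of collection_rack below -0.06 m))); the robot touches nothing.
It fails at once if the brass lock cylinder in front of the collection rack is shoved more than 25 mm (distance of brass_cylinder_mid from where it was at the start of the episode above 0.025 m).
It also fails if it takes over 104 s, if anything falls off the work surface, if the arm or the gripper's body presses on something with over 40 N, if the wrist force passes 120 N, or if a joint passes its speed limit or range.

## Robot

A 6-joint arm with a two-finger parallel gripper is mounted at the origin on the work surface. World frame = base frame: x ahead of the robot, y to its left, z up, the work surface at z = 0. Lengths are in m, angles in rad, forces in N, time in s.
With the tool pointing down it reaches from about 0.4 to 0.825 m from the base axis. Payload 7 kg.
Tool frame: the origin (TCP) lies at the centre of the arm's flange, where the gripper is bolted on; the fingertips stand 178 mm ahead of it and the grasp point (between the pads) lies arm.tcp_to_grasp ahead of it (arm.tcp_to_grasp is the distance from the TCP to the grasp point, in m); z points along the fingers, y is the direction in which the jaws open and shut (so a half turn about z gives the same grasp; the last joint's range is limited). The gripper opens to 88 mm and grips with 3 to 60 N. Pads are 19 mm wide; open, the fingers measure 130 mm over their backs; the gripper's body (78 mm by 193 mm) begins 47 mm behind the grasp point.
Start: joints at [-0.931, 0.359, 0.012, 0, -1.224, -0.288], TCP at [0.233, -0.634, 0.405] pointing down, gripper open.
Joint ranges: [-3.07, 3.07], [-1.43, 2.12], [-1.02, 1.25], [-3.03, 1.67], [-3.05, -0], [-3.03, 3.03]. Speed limits (rad/s): [2.39, 2.39, 3.01, 3.14, 3.14, 3.14].

## Interface

Orientations are given as [roll, pitch, yaw] about the fixed x, y, z axes, in that order (R = Rz(yaw) Ry(pitch) Rx(roll)).
In Python, from station import arm gives the robot as it stands.
- The arm moves only by the tool move_arm, never from a script. Its argument "deltas" is a list of rows, each a list of 6 numbers: the shift along the world's x, y, z in mm, then the turn, a rotation vector about the world's x, y, z in degrees. In form: [[tx, ty, tz, ax, ay, az], ...]. A call has exactly 5 rows; each row shifts and turns the commanded pose from where the row before left it; what a row does not reach is not made up. A row lasts 1/12 s, in which the tool goes at most 41.7 mm and 7.16 degrees, less where a joint would pass 70% of its speed; a pose out of reach is approached as far as the arm can. A call with a gripper value outside its range is refused whole. "claw" is the closure in counts, from 0 (fully open) to 255 (shut), set as the call begins (left out, the last holds). The fingers move at their own pace and stop on an object; "squeeze" is the grip in N (left out, the last holds). Time passes only in rows, so rows that do not move let the fingers close, or fill a call up. It gives the time, the measured TCP pose, the force and the opening at its end, in the units of the state.
- arm.get_state(): the state, without advancing time (a new reading comes with each control period).
- arm.grab_frame(name): name is "side" or "top"; returns the picture (420x560x3 uint8, red, green, blue); there is no depth.
- arm.calibration(name): a dict with "intrinsics" (3x3 intrinsics, pixels), "T" (4x4, takes a point from camera to world coordinates). Camera axes: x right, y up, looking along -z (the intrinsics and any distortion apply to the point x, -y, -z); pixel columns grow to the right and rows downward; lengths in m; the calibration is good to about 2 mm. A picture is of the moment at which its call begins. calibration takes no time and is no camera call.
- arm.job_done(): hands the job in, once; it reports no verdict.
Trained networks look in the newest picture that a camera, given by its name, has taken for a name from the list of things; names that differ only in an ending like _2 or _b are one class to them, and where a whole thing is asked for, a point or a joint stands for the part that bears it (a point fixed in the world has none). Each returns a list of dicts, best first, with "score" (0 to 1); they miss things now and then, are a little off and sometimes report something else, mostly with a low value. They report only what shows in the picture. A call takes as long as a camera call. They do not tell look-alikes from the thing itself.
- arm.spot_in(thing, camera): "xy" ([column, row] in pixels, amid what is visible of it).
- arm.masks_of(thing, camera): "pixels" (420x560 bool, what is visible of it) and "xy" ([column, row] in pixels, amid what is visible of it).
- arm.spot_point(thing, camera): "xy" ([column, row] in pixels: a listed point, or the origin of a listed thing).
The state is a dict: "t": time; "q": joint angles; "qd": joint speeds; "joint_efforts": joint torques, N m; "eef_pos": TCP position; "ee_rot": TCP orientation; "force": force on the tool from outside, world axes, zero at the start; "moment": the same for the moment, N m; "width": finger opening in m.
Only numpy, scipy, OpenCV 4.12 (cv2) and the standard library are available. Lean on these libraries where they do the work, as an engineer would, in place of code of your own. Each camera call takes 0.05 s, during which the arm holds its last target. There are 200 camera calls.

## Working session

There is one attempt and no reset: what is moved stays moved. The work goes in short steps, Python scripts to look and compute and a tool call to move; the robot and the scene stay as the last step left them, time stands still between calls to the robot, and variables do not carry over. Pictures are saved under pics/ and viewed, about 12 in all and at most 16, crops included, and the job is handed in when it is done.

Besides the shell and the picture viewer there is one more tool, called after ">>>" as name(argument=value, ...) on one line, values as JSON. move_arm: Moves the arm, as the interface text tells. Its arguments: {"type":"object","properties":{"deltas":{"type":"array","items":{"type":"array","items":{"type":"number"}}},"claw":{"type":"number"},"squeeze":{"type":"number"}},"required":["deltas"]}

```bash
mkdir -p pics; ls; python3 - <<'E'
from station import arm
import cv2,numpy as np
for n in("side","top"):
    f=arm.grab_frame(n); cv2.imwrite(f"pics/{n}0.png",f[:,:,::-1])
    c=arm.calibration(n); print(n,np.round(c["intrinsics"],1).tolist(),np.round(c["T"],3).tolist(),[k for k in c])
s=arm.get_state(); print(s["t"],s["eef_pos"],s["ee_rot"],s["width"],arm.tcp_to_grasp)
E
```

```text
pics
side [[442.4, 0.0, 280.6], [0.0, 442.4, 205.5], [0.0, 0.0, 1.0]] [[0.998, 0.043, -0.055, 0.426], [-0.069, 0.503, -0.862, -0.87], [-0.01, 0.863, 0.504, 0.55], [0.0, 0.0, 0.0, 1.0]] ['intrinsics', 'T']
top [[395.7, 0.0, 275.3], [0.0, 395.7, 211.3], [0.0, 0.0, 1.0]] [[-0.049, 0.976, -0.214, 0.314], [-0.999, -0.047, 0.012, 0.012], [0.001, 0.214, 0.977, 0.818], [0.0, 0.0, 0.0, 1.0]] ['intrinsics', 'T']
0.1 [ 0.23254617 -0.63350221  0.40379712] [ 3.14006720e+00 -1.66142308e-04 -2.78986348e+00] 0.08725150299996619 0.1593
```

View pics/side0.png

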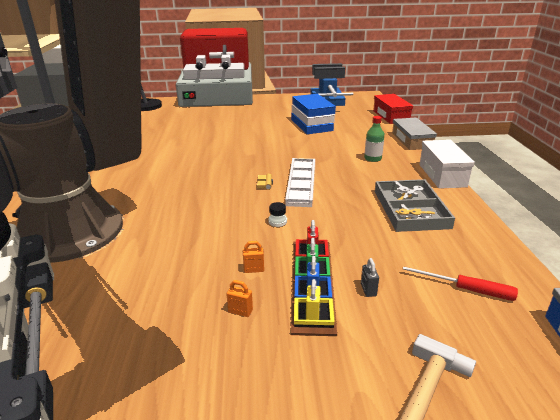

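View pics/top0.png

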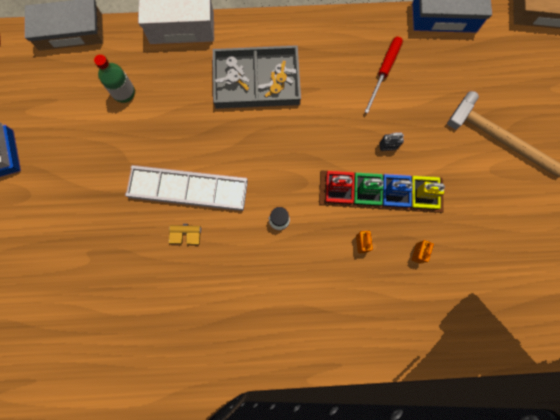

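The side view shows the padlocks at (313,240…300), seen end on. The top view shows the cradles from left to right as red (340,187), green (370,188), blue (399,189) and yellow (428,191). The collection rack is at (187,188), with the brass cylinder at (184,235).
Look-alikes in the top view are orange locks (366,241) and (425,251), a black lock (392,142), a tray with keys (257,77) and a white box (177,20). None of these sits in the cradles, so I choose the four locks in the cradles and the white four-bay rack.

```bash
cat > h.py <<'E'
from station import arm
import cv2,numpy as np
C={n:arm.calibration(n) for n in("side","top")}
def ray(n,xy):
    K,T=np.array(C[n]["intrinsics"]),np.array(C[n]["T"])
    p=np.linalg.inv(K)@[xy[0],xy[1],1]; d=T[:3,:3]@[p[0],-p[1],-p[2]]
    return T[:3,3],d
def plane(n,xy,z):
    o,d=ray(n,xy); return o+d*(z-o[2])/d[2]
def tri(a,b):
    A=np.zeros((3,3));B=np.zeros(3)
    for n,xy in(("side",a),("top",b)):
        o,d=ray(n,xy); d=d/np.linalg.norm(d); M=np.eye(3)-np.outer(d,d); A+=M;B+=M@o
    return np.linalg.solve(A,B)
def proj(n,p):
    K,T=np.array(C[n]["intrinsics"]),np.array(C[n]["T"])
    q=T[:3,:3].T@(np.array(p)-T[:3,3]); u=K@[q[0],-q[1],-q[2]]; return u[:2]/u[2]
E
python3 - <<'E'
from h import *
np.set_printoptions(precision=4,suppress=True)
f=arm.grab_frame("top"); 
crop=cv2.resize(f[150:260,110:460],None,fx=2.25,fy=2.25,interpolation=cv2.INTER_CUBIC); cv2.imwrite("pics/crop0.png",crop[:,:,::-1])
for c in("red","blue","green","yellow"):
    for k in("lock_%s_mid","cradle_%s"):
        r=arm.spot_point(k%c,"top")[:2]; z=.046 if "mid" in k else .006
        for x in r: print(k%c,round(x["score"],2),np.round(x["xy"],1),plane("top",x["xy"],z))
m=arm.masks_of("collection_rack","top")[0]
pts=np.argwhere(m["pixels"])[:,::-1]
W=np.array([plane("top",p,.018)[:2] for p in pts]).astype(np.float32)
print("rack",m["score"],cv2.minAreaRect(W),np.array(cv2.boxPoints(cv2.minAreaRect(W))))
r=arm.spot_point("collection_rack","top")[0];print(r["xy"],plane("top",r["xy"],0))
r=arm.spot_point("brass_cylinder_mid","top")[0];print("brass",r["xy"],plane("top",r["xy"],.0085))
# red/blue/yellow/green rims
hsv=cv2.cvtColor(f,cv2.COLOR_RGB2HSV)
w=(hsv[...,1]<40)&(hsv[...,2]>110); w[:160]=0;w[215:]=0;w[:,:120]=0;w[:,252:]=0
P=np.argwhere(w)[:,::-1]; W=np.array([plane("top",p,.018)[:2] for p in P]).astype(np.float32); print("white",cv2.minAreaRect(W))
E
```

```text
lock_red_mid 0.56 [341.8 181.4] [ 0.5383 -0.1357  0.046 ]
cradle_red 0.64 [337.3 186.7] [ 0.5387 -0.1328  0.006 ]
cradle_red 0.63 [432.9 191.6] [ 0.5181 -0.3348  0.006 ]
lock_blue_mid 0.82 [400.  186.1] [ 0.5227 -0.2527  0.046 ]
lock_blue_mid 0.68 [422.8 246.2] [ 0.3988 -0.2831  0.046 ]
cradle_blue 0.97 [395.8 195.4] [ 0.5136 -0.2551  0.006 ]
lock_green_mid 0.7 [372.8 185.1] [ 0.5275 -0.1978  0.046 ]
cradle_green 0.79 [368.5 187.4] [ 0.534 -0.199  0.006]
cradle_green 0.64 [372.7 188.1] [ 0.532  -0.2078  0.006 ]
lock_yellow_mid 0.86 [430.2 190.9] [ 0.5098 -0.3125  0.046 ]
cradle_yellow 0.84 [422.  194.8] [ 0.5122 -0.3108  0.006 ]
cradle_yellow 0.71 [185.3 187. ] [0.5537 0.1904 0.006 ]
rack 0.82 ((0.5484686493873596, 0.1847674697637558), (0.2473989576101303, 0.07033918052911758), 80.56072998046875) [[0.4935 0.0685]
 [0.5629 0.057 ]
 [0.6034 0.301 ]
 [0.5341 0.3126]]
[185.6, 186.4] [0.5568 0.1911 0.    ]
brass [185.0, 233.6] [0.4529 0.1905 0.0085]
white ((0.5495206713676453, 0.18522852659225464), (0.24621985852718353, 0.06670155376195908), 80.63516235351562)
```

View pics/crop0.png

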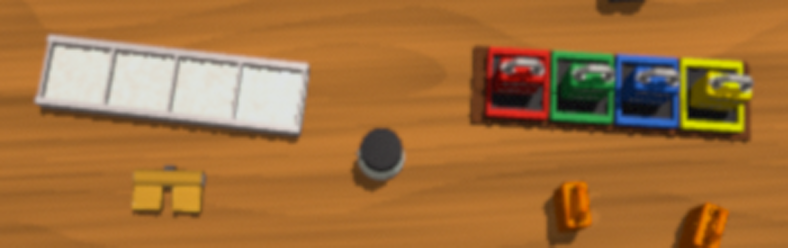

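The crop confirms the choice: red, green, blue and yellow from left to right in the cradles, each with a grey shackle. The white rack has four empty bays at crop (40–305, 40–135), and a black-capped jar stands between them at (380,153). Next I refine the cradle row and lock poses in both views.

```bash
python3 - <<'E'
from h import *
np.set_printoptions(precision=4,suppress=True)
f=arm.grab_frame("top"); hsv=cv2.cvtColor(f,cv2.COLOR_RGB2HSV)
roi=np.zeros(f.shape[:2],bool); roi[160:218,318:452]=1
H=hsv[...,0].astype(int); s=(hsv[...,1]>190)&(hsv[...,2]>90)&roi
cols={"red":s&((H<5)|(H>174)),"green":s&(H>45)&(H<90),"blue":s&(H>100)&(H<125),"yellow":s&(H>25)&(H<35)}
U=[]
for k,m in cols.items():
    P=np.argwhere(m)[:,::-1]; W=np.array([plane("top",p,.020)[:2] for p in P]).astype(np.float32); U.append(W); print(k,len(P),cv2.minAreaRect(W))
print("all",cv2.minAreaRect(np.vstack(U)))
arm.grab_frame("side")
for c in cols:
    a=arm.spot_point(f"lock_{c}_mid","side")[:2]; b=arm.spot_point(f"lock_{c}_mid","top")[0]["xy"]
    for x in a: print(c,round(x["score"],2),x["xy"],plane("side",x["xy"],.046),"tri",tri(x["xy"],b))
r=arm.masks_of("collection_rack","side")[0]
W=np.array([plane("side",p,.014)[:2] for p in np.argwhere(r["pixels"])[:,::-1]]).astype(np.float32); print("rack side",r["score"],cv2.minAreaRect(W))
E
```

```text
red 348 ((0.534812867641449, -0.134737029671669), (0.056814081966876984, 0.06694209575653076), 84.79907989501953)
green 8 ((0.5323309302330017, -0.20096507668495178), (0.029263952746987343, 0.005930122919380665), 81.81907653808594)
blue 106 ((0.5196834802627563, -0.2541172504425049), (0.054258931428194046, 0.060799166560173035), 83.84027099609375)
yellow 384 ((0.5145794153213501, -0.31802693009376526), (0.06385708600282669, 0.06898076087236404), 85.08525085449219)
all ((0.5247986316680908, -0.22787903249263763), (0.24512110650539398, 0.06881554424762726), 83.54067993164062)
red 0.74 [310.4, 239.9] [ 0.5305 -0.1499  0.046 ] tri [ 0.5356 -0.136   0.0372]
green 0.56 [307.8, 252.4] [ 0.5203 -0.191   0.046 ] tri [ 0.5228 -0.199   0.0531]
blue 0.83 [252.8, 255.2] [ 0.4154 -0.1913  0.046 ] tri [ 0.4029 -0.2647  0.0987]
blue 0.51 [312.6, 272.5] [ 0.5215 -0.2517  0.046 ] tri [ 0.4547 -0.2836  0.067 ]
yellow 0.97 [314.6, 299.9] [ 0.5154 -0.3226  0.046 ] tri [ 0.5144 -0.3147  0.0381]
rack side 0.58 ((0.5475820302963257, 0.17632970213890076), (0.2801150679588318, 0.06652817130088806), 80.83470153808594)
```

>>> move_arm(deltas=[[15, 25, -5, 0, 0, 3.15], [15, 25, -5, 0, 0, 3.15], [15, 25, -5, 0, 0, 3.15], [15, 25, -5, 0, 0, 3.15], [15, 25, -5, 0, 0, 3.15]], claw=0, squeeze=30)

```text
t: 1.67
eef_pos: [0.3079, -0.5075, 0.3795]
ee_rot: [-3.141, 0.0, -2.513]
force: [0.7, 0.7, -0.3]
width: 0.0876
```

>>> move_arm(deltas=[[15, 25, -5, 0, 0, 3.15], [15, 25, -5, 0, 0, 3.15], [15, 25, -5, 0, 0, 3.15], [15, 25, -5, 0, 0, 3.15], [15, 25, -5, 0, 0, 3.15]])

```text
t: 2.08
eef_pos: [0.3831, -0.3824, 0.3547]
ee_rot: [-3.141, 0.0, -2.237]
force: [0.0, -0.2, 0.3]
width: 0.0877
```

>>> move_arm(deltas=[[15, 25, -5, 0, 0, 3.15], [15, 25, -5, 0, 0, 3.15], [15, 25, -5, 0, 0, 3.15], [15, 25, -5, 0, 0, 3.15], [15, 25, -5, 0, 0, 3.15]])

```text
t: 2.5
eef_pos: [0.4581, -0.2573, 0.3298]
ee_rot: [-3.141, 0.0, -1.962]
force: [0.9, -0.3, 0.5]
width: 0.0874
```

>>> move_arm(deltas=[[15, 25, -5, 0, 0, 3.15], [15, 25, -5, 0, 0, 3.15], [15, 25, -5, 0, 0, 3.15], [15, 25, -5, 0, 0, 3.15], [15, 25, -5, 0, 0, 3.15]])

```text
t: 2.92
eef_pos: [0.5332, -0.1323, 0.3047]
ee_rot: [-3.141, 0.0, -1.687]
force: [0.5, -0.4, 1.2]
width: 0.0874
```

>>> move_arm(deltas=[[0, 0, 0, 0, 0, 0], [0, 0, 0, 0, 0, 0], [0, 0, 0, 0, 0, 0], [0, 0, 0, 0, 0, 0], [0, 0, 0, 0, 0, 0]])

```text
t: 3.33
eef_pos: [0.5321, -0.1344, 0.3049]
ee_rot: [-3.141, 0.0, -1.692]
force: [0.4, -0.5, 1.1]
width: 0.0878
```

>>> move_arm(deltas=[[3, -1, -22, 0, 0, 0], [0, 0, -22, 0, 0, 0], [0, 0, -22, 0, 0, 0], [0, 0, -18, 0, 0, 0], [0, 0, -13, 0, 0, 0]])

```text
t: 3.75
eef_pos: [0.5347, -0.1355, 0.2063]
ee_rot: [3.14, -0.0, -1.692]
force: [0.5, 0.4, 0.2]
width: 0.0877
```

```bash
python3 - <<'E'
from h import *
f=arm.grab_frame("side"); cv2.imwrite("pics/s1.png",cv2.resize(f[180:350,230:430],None,fx=3.5,fy=3.5,interpolation=cv2.INTER_CUBIC)[:,:,::-1])
print(arm.get_state()["eef_pos"],arm.get_state()["force"])
E
```

```text
[ 0.53399961 -0.13548223  0.20430894] [-0.56773527  0.40530352 -1.75168776]
```

View pics/s1.png

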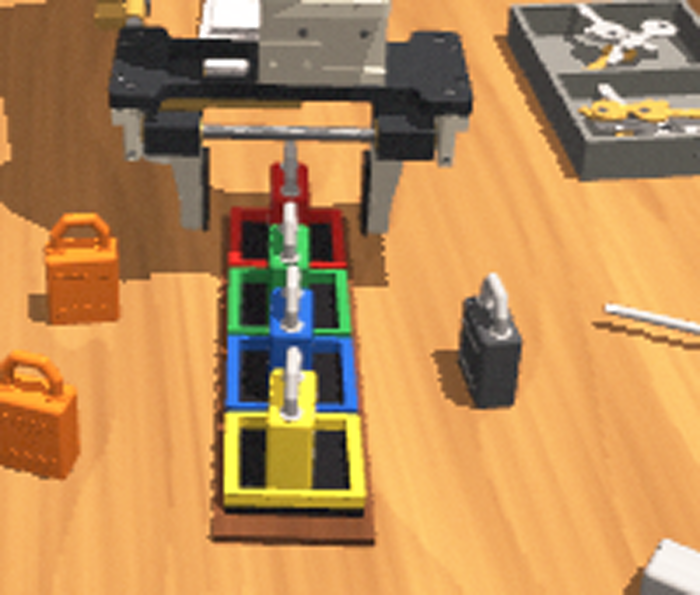

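The fingers at crop (190,200) and (380,200) straddle the red lock at (290,185), nearly centred. I'll close now.

>>> move_arm(deltas=[[0, 0, 0, 0, 0, 0], [0, 0, 0, 0, 0, 0], [0, 0, 0, 0, 0, 0], [0, 0, 0, 0, 0, 0], [0, 0, 0, 0, 0, 0]], claw=255, squeeze=35)

```text
t: 4.22
eef_pos: [0.5359, -0.1347, 0.2087]
ee_rot: [-3.14, 0.0, -1.69]
force: [0.4, -0.3, -0.2]
width: 0.0601
```

>>> move_arm(deltas=[[0, 0, 0, 0, 0, 0], [0, 0, 0, 0, 0, 0], [0, 0, 0, 0, 0, 0], [0, 0, 0, 0, 0, 0], [0, 0, 0, 0, 0, 0]])

```text
t: 4.63
eef_pos: [0.5356, -0.1346, 0.2077]
ee_rot: [-3.142, 0.0, -1.69]
force: [0.1, 0.4, 0.7]
width: 0.0266
```

>>> move_arm(deltas=[[0, 0, 0, 0, 0, 0], [0, 0, 0, 0, 0, 0], [0, 0, 0, 0, 0, 0], [0, 0, 5, 0, 0, 0], [0, 0, 10, 0, 0, 0]])

```text
t: 5.05
eef_pos: [0.5348, -0.1347, 0.2219]
ee_rot: [3.139, -0.0, -1.691]
force: [0.1, 0.7, -1.0]
width: 0.0221
```

>>> move_arm(deltas=[[0, 0, 20, 0, 0, 0], [0, 0, 25, 0, 0, 0], [0, 0, 25, 0, 0, 0], [0, 0, 20, 0, 0, 0], [0, 0, 0, 0, 0, 0]])

```text
t: 5.47
eef_pos: [0.5368, -0.1348, 0.3181]
ee_rot: [-3.134, 0.001, -1.689]
force: [0.8, -0.4, -1.3]
width: 0.0218
```

```bash
python3 - <<'E'
from h import *
f=arm.grab_frame("side"); cv2.imwrite("pics/s2.png",cv2.resize(f[130:320,200:400],None,fx=3,fy=3,interpolation=cv2.INTER_CUBIC)[:,:,::-1])
s=arm.get_state();print(s["eef_pos"],s["force"],s["width"])
for x in arm.spot_point("lock_red_mid","side")[:2]: 
    print(x, plane("side",x["xy"],s["eef_pos"][2]-.16))
print(proj("side",s["eef_pos"]-[0,0,.16]))
E
```

```text
[ 0.53611087 -0.13466764  0.3158524 ] [-0.64566039  0.58377799 -1.50731461] 0.021935211294865514
{'xy': [313.2, 186.7], 'score': 0.58} [ 0.53550257 -0.13174454  0.1558524 ]
{'xy': [310.8, 247.6], 'score': 0.32} [ 0.5057304  -0.32728182  0.1558524 ]
[313.7234451  187.40568066]
```

View pics/s2.png

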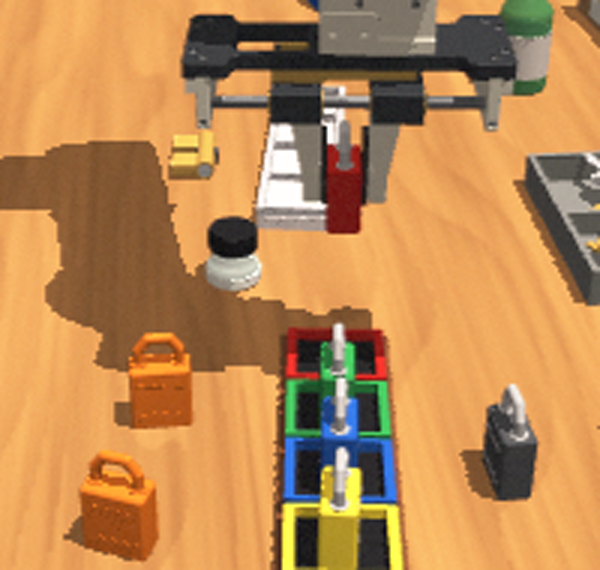

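The red lock is held upright at crop (343,180), with its middle within a pixel of where I predicted it. The remaining locks are undisturbed. Now I carry it to the right-end bay.

>>> move_arm(deltas=[[0, 15, 0, 0, 0, -0.5], [0, 25, 0, 0, 0, -0.5], [-1, 28, 0, 0, 0, -0.5], [0, 28, 0, 0, 0, -0.5], [0, 28, 0, 0, 0, -0.5]])

```text
t: 5.98
eef_pos: [0.5338, -0.0098, 0.3116]
ee_rot: [3.139, -0.001, -1.735]
force: [0.2, 0.8, -0.9]
width: 0.0219
```

>>> move_arm(deltas=[[0, 28, 0, 0, 0, 0], [0, 28, 0, 0, 0, 0], [-1, 25, 0, 0, 0, 0], [0, 20, 0, 0, 0, 0], [0, 6, 0, 0, 0, 0]])

```text
t: 6.4
eef_pos: [0.5332, 0.0986, 0.3117]
ee_rot: [3.14, -0.001, -1.732]
force: [0.8, 0.8, -1.0]
width: 0.0219
```

>>> move_arm(deltas=[[0, 0, -10, 0, 0, 0], [0, 0, -20, 0, 0, 0], [0, 0, -20, 0, 0, 0], [0, 0, -15, 0, 0, 0], [0, 0, -5, 0, 0, 0]])

```text
t: 6.82
eef_pos: [0.5322, 0.0947, 0.2392]
ee_rot: [3.137, -0.003, -1.735]
force: [0.1, -0.4, -0.8]
width: 0.0217
```

```bash
python3 - <<'E'
from h import *
f=arm.grab_frame("side"); cv2.imwrite("pics/s3.png",cv2.resize(f[110:230,220:400],None,fx=4,fy=4,interpolation=cv2.INTER_CUBIC)[:,:,::-1])
s=arm.get_state();print(s["eef_pos"],s["ee_rot"],s["force"],s["width"])
for x in arm.spot_point("lock_red_mid","side")[:1]: print(x, plane("side",x["xy"],s["eef_pos"][2]-.16))
print(proj("side",s["eef_pos"]-[0,0,.16]),proj("side",[.534,.096,.012]))
E
```

```text
[0.53240357 0.09486635 0.23949266] [ 3.13707543 -0.00318257 -1.73524863] [-0.37846178 -0.2830627  -2.71667704] 0.02172701743598665
{'xy': [298.4, 171.7], 'score': 0.6} [0.53135127 0.09155647 0.07949266]
[298.6897128  171.08789296] [298.97885046 195.15210174]
```

View pics/s3.png

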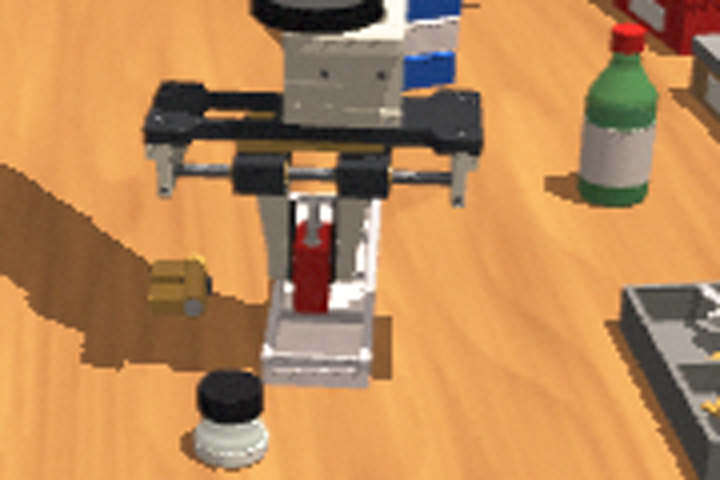

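The red lock hangs over the right-end bay, centred on its floor at crop (316,335). The brass cylinder at (180,285) is well clear. I'll lower and release.

>>> move_arm(deltas=[[0, 0, -10, 0, 0, 0], [1, 1, -12, 0, 0, 0], [0, 0, -6, 0, 0, 0], [0, 0, -4, 0, 0, 0], [0, 0, 0, 0, 0, 0]])

```text
t: 7.33
eef_pos: [0.5344, 0.0972, 0.2101]
ee_rot: [3.141, -0.001, -1.734]
force: [-0.5, 0.6, -0.8]
width: 0.0218
```

>>> move_arm(deltas=[[0, 0, 0, 0, 0, 0], [0, 0, 0, 0, 0, 0], [0, 0, 0, 0, 0, 0], [0, 0, 0, 0, 0, 0], [0, 0, 0, 0, 0, 0]])

```text
t: 7.75
eef_pos: [0.5346, 0.0974, 0.211]
ee_rot: [-3.141, 0.0, -1.734]
force: [-0.3, 0.2, -0.6]
width: 0.022
```

>>> move_arm(deltas=[[0, 0, -1, 0, 0, 0], [0, 0, -1, 0, 0, 0], [0, 0, -1, 0, 0, 0], [0, 0, 0, 0, 0, 0], [0, 0, 0, 0, 0, 0]])

```text
t: 8.17
eef_pos: [0.5346, 0.0974, 0.2077]
ee_rot: [-3.142, -0.0, -1.734]
force: [-0.1, -0.0, 0.0]
width: 0.0217
```

>>> move_arm(deltas=[[0, 0, 0, 0, 0, 0], [0, 0, 0, 0, 0, 0], [0, 0, 0, 0, 0, 0], [0, 0, 0, 0, 0, 0], [0, 0, 0, 0, 0, 0]], claw=0)

```text
t: 8.58
eef_pos: [0.5346, 0.0974, 0.2077]
ee_rot: [-3.142, 0.0, -1.734]
force: [0.1, -0.6, -0.1]
width: 0.0491
```

>>> move_arm(deltas=[[0, 0, 10, 0, 0, 0], [0, 0, 20, 0, 0, 0], [0, 0, 25, 0, 0, 0], [0, 0, 25, 0, 0, 0], [0, 0, 23, 0, 0, 0]])

```text
t: 9.0
eef_pos: [0.5345, 0.0973, 0.3129]
ee_rot: [-3.141, 0.0, -1.734]
force: [0.6, 0.1, 0.4]
width: 0.0827
```

```bash
python3 - <<'E'
from h import *
f=arm.grab_frame("side"); cv2.imwrite("pics/s4.png",cv2.resize(f[110:230,220:400],None,fx=4,fy=4,interpolation=cv2.INTER_CUBIC)[:,:,::-1])
s=arm.get_state();print(s["eef_pos"],s["ee_rot"],s["force"],s["width"])
for x in arm.spot_point("lock_red_mid","side")[:1]: print(x, plane("side",x["xy"],.046),proj("side",[.534,.096,.046]))
E
```

```text
[0.53589279 0.09773487 0.3175732 ] [-3.13498615  0.00331874 -1.7326106 ] [2.35909147 0.1002897  5.12794115] 0.08537618158292241
{'xy': [296.2, 182.6], 'score': 0.74} [0.52705105 0.09932659 0.046     ] [299.13541122 183.10362073]
```

View pics/s4.png

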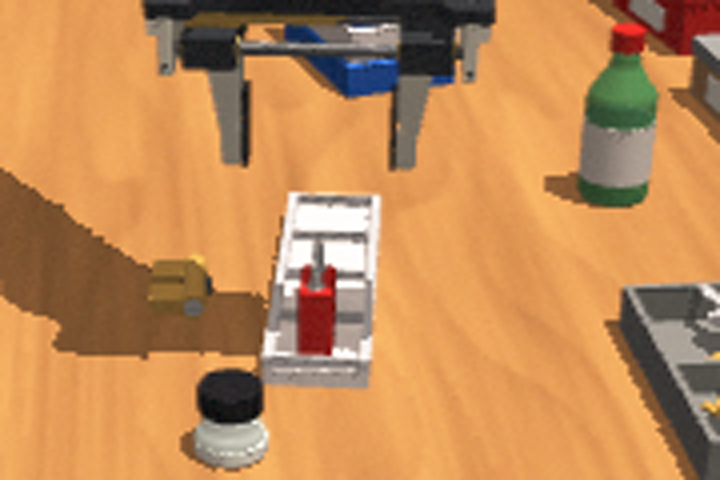

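The red lock stands free and upright in the right-end bay at crop (316,320), and the brass cylinder hasn't moved. Green is next.

>>> move_arm(deltas=[[-1, -15, 0, 0, 0, 0.5], [-1, -30, 0, 0, 0, 0.5], [-1, -34, 0, 0, 0, 0.5], [-1, -34, 0, 0, 0, 0.5], [-1, -34, 0, 0, 0, 0.5]])

```text
t: 9.52
eef_pos: [0.5291, -0.0509, 0.3111]
ee_rot: [-3.141, 0.0, -1.689]
force: [0.6, -0.2, 0.4]
width: 0.0875
```

>>> move_arm(deltas=[[-1, -34, 0, 0, 0, 0], [0, -34, 0, 0, 0, 0], [0, -34, 0, 0, 0, 0], [0, -28, 0, 0, 0, 0], [0, -15, 0, 0, 0, 0]])

```text
t: 9.93
eef_pos: [0.5281, -0.1973, 0.3109]
ee_rot: [3.141, -0.0, -1.692]
force: [-0.1, 1.2, -0.2]
width: 0.0877
```

>>> move_arm(deltas=[[0, 0, -15, 0, 0, 0], [0, 0, -25, 0, 0, 0], [0, 0, -22, 0, 0, 0], [0, 0, -13, 0, 0, 0], [0, 0, 0, 0, 0, 0]])

```text
t: 10.35
eef_pos: [0.5272, -0.1947, 0.2329]
ee_rot: [3.136, -0.0, -1.691]
force: [-0.3, 0.4, 0.5]
width: 0.0873
```

>>> move_arm(deltas=[[0, 0, -10, 0, 0, 0], [0, 0, -12, 0, 0, 0], [0, 0, -7, 0, 0, 0], [0, 0, 0, 0, 0, 0], [0, 0, 0, 0, 0, 0]])

```text
t: 10.77
eef_pos: [0.5287, -0.1946, 0.207]
ee_rot: [-3.142, -0.0, -1.69]
force: [-0.1, 0.2, 0.8]
width: 0.0876
```

```bash
python3 - <<'E'
from h import *
f=arm.grab_frame("side"); cv2.imwrite("pics/s5.png",cv2.resize(f[110:340,220:420],None,fx=2.5,fy=2.5,interpolation=cv2.INTER_CUBIC)[:,:,::-1])
s=arm.get_state();print(s["eef_pos"],s["ee_rot"],s["force"],s["width"])
for x in arm.spot_point("lock_green_mid","side")[:1]: print(x, plane("side",x["xy"],.046))
E
```

```text
[ 0.52896043 -0.19463352  0.20735002] [-3.14071200e+00 -1.13454199e-04 -1.68989951e+00] [ 0.85094497 -0.732136    0.07773247] 0.0874919631875474
```

View pics/s5.png

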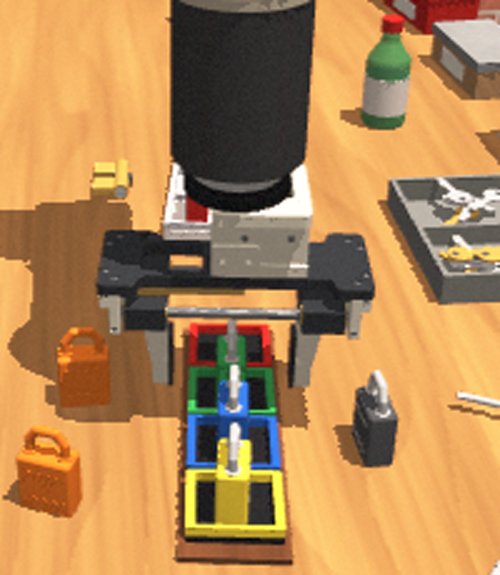

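The fingers straddle the green lock (crop 232,350). I'll close, lift and carry.

>>> move_arm(deltas=[[0, 0, 0, 0, 0, 0], [0, 0, 0, 0, 0, 0], [0, 0, 0, 0, 0, 0], [0, 0, 0, 0, 0, 0], [0, 0, 0, 0, 0, 0]], claw=255)

```text
t: 11.28
eef_pos: [0.5286, -0.1946, 0.2068]
ee_rot: [-3.141, 0.0, -1.69]
force: [0.5, 0.1, -0.2]
width: 0.0599
```

>>> move_arm(deltas=[[0, 0, 0, 0, 0, 0], [0, 0, 0, 0, 0, 0], [0, 0, 0, 0, 0, 0], [0, 0, 0, 0, 0, 0], [0, 0, 0, 0, 0, 0]])

```text
t: 11.7
eef_pos: [0.5286, -0.1946, 0.2066]
ee_rot: [3.142, -0.0, -1.69]
force: [-0.2, -0.2, 0.2]
width: 0.0266
```

>>> move_arm(deltas=[[0, 0, 0, 0, 0, 0], [0, 0, 0, 0, 0, 0], [0, 0, 0, 0, 0, 0], [0, 0, 5, 0, 0, 0], [0, 0, 10, 0, 0, 0]])

```text
t: 12.12
eef_pos: [0.5279, -0.1946, 0.2209]
ee_rot: [3.139, -0.0, -1.691]
force: [0.6, -0.7, -1.7]
width: 0.0215
```

>>> move_arm(deltas=[[0, 0, 20, 0, 0, 0], [0, 0, 25, 0, 0, 0], [0, 0, 25, 0, 0, 0], [0, 0, 20, 0, 0, 0], [0, 0, 0, 0, 0, 0]])

```text
t: 12.53
eef_pos: [0.5298, -0.1949, 0.3172]
ee_rot: [-3.134, -0.0, -1.689]
force: [1.1, -0.1, -1.9]
width: 0.0215
```

```bash
python3 - <<'E'
from h import *
f=arm.grab_frame("side"); s=arm.get_state()
for x in arm.spot_point("lock_green_mid","side")[:1]: print(x["xy"],x["score"], plane("side",x["xy"],s["eef_pos"][2]-.16), s["eef_pos"])
m=arm.masks_of("lock_green_mid","side")[0]; P=np.argwhere(m["pixels"]);print(m["score"],P.min(0),P.max(0))
print(proj("side",s["eef_pos"]-[0,.02,.194]))
m=arm.masks_of("lock_red_mid","side"); 
for k in m[:1]:
    P=np.argwhere(k["pixels"]);print("red",k["score"],P.min(0),P.max(0),proj("side",[.534,.076,.012]),proj("side",[.534,.096,.08]))
E
```

```text
[316.0, 205.1] 0.63 [ 0.53144874 -0.19962441  0.15500253] [ 0.52918022 -0.1947446   0.31500253]
0.81 [186 309] [225 321]
[315.31883127 225.93911439]
```

>>> move_arm(deltas=[[1.5, 20, 0, 0, 0, -0.5], [1.5, 36, 0, 0, 0, -0.5], [1.5, 41, 0, 0, 0, -0.5], [1.5, 41, 0, 0, 0, -0.5], [1.5, 41, 0, 0, 0, -0.5]])

```text
t: 13.15
eef_pos: [0.5354, -0.0143, 0.3105]
ee_rot: [3.14, -0.001, -1.735]
force: [0.5, 0.0, -1.4]
width: 0.0223
```

>>> move_arm(deltas=[[1.5, 41, 0, 0, 0, 0], [1.5, 41, 0, 0, 0, 0], [1.5, 38, 0, 0, 0, 0], [1.5, 31, 0, 0, 0, 0], [1.5, 20, 0, 0, 0, 0]])

```text
t: 13.57
eef_pos: [0.5432, 0.1583, 0.3105]
ee_rot: [3.14, -0.001, -1.732]
force: [0.2, -0.5, -1.4]
width: 0.0217
```

>>> move_arm(deltas=[[0, 0, 0, 0, 0, 0], [0, 0, -10, 0, 0, 0], [0, 0, -20, 0, 0, 0], [0, 0, -20, 0, 0, 0], [0, 0, -12, 0, 0, 0]])

```text
t: 13.98
eef_pos: [0.5424, 0.1538, 0.2464]
ee_rot: [3.138, -0.002, -1.735]
force: [0.1, -1.0, -2.0]
width: 0.022
```

>>> move_arm(deltas=[[0, 0, -10, 0, 0, 0], [0, 0, -14, 0, 0, 0], [0, 0, -10, 0, 0, 0], [0, 0, -6, 0, 0, 0], [0, 0, -2, 0, 0, 0]])

```text
t: 14.4
eef_pos: [0.5432, 0.1546, 0.2066]
ee_rot: [3.14, -0.002, -1.734]
force: [-5.8, -1.8, 11.2]
width: 0.0216
```

>>> move_arm(deltas=[[0, 0, 0, 0, 0, 0], [0, 0, 0, 0, 0, 0], [0, 0, 0, 0, 0, 0], [0, 0, 0, 0, 0, 0], [0, 0, 0, 0, 0, 0]])

```text
t: 14.82
eef_pos: [0.5437, 0.1555, 0.2081]
ee_rot: [-3.141, 0.001, -1.734]
force: [0.3, 0.3, -1.3]
width: 0.0217
```

>>> move_arm(deltas=[[0, 0, -1, 0, 0, 0], [0, 0, 0, 0, 0, 0], [0, 0, 0, 0, 0, 0], [0, 0, 0, 0, 0, 0], [0, 0, 0, 0, 0, 0]])

```text
t: 15.23
eef_pos: [0.5436, 0.1554, 0.2066]
ee_rot: [3.142, -0.0, -1.734]
force: [0.3, -1.2, -1.4]
width: 0.0217
```

>>> move_arm(deltas=[[0, 0, 0, 0, 0, 0], [0, 0, 0, 0, 0, 0], [0, 0, 0, 0, 0, 0], [0, 0, 0, 0, 0, 0], [0, 0, 0, 0, 0, 0]], claw=0)

```text
t: 15.65
eef_pos: [0.5436, 0.1554, 0.2067]
ee_rot: [-3.141, 0.0, -1.734]
force: [0.0, -0.2, -1.2]
width: 0.0494
```

>>> move_arm(deltas=[[0, 0, 10, 0, 0, 0], [0, 0, 20, 0, 0, 0], [0, 0, 25, 0, 0, 0], [0, 0, 25, 0, 0, 0], [0, 0, 25, 0, 0, 0]])

```text
t: 16.07
eef_pos: [0.5434, 0.1552, 0.3136]
ee_rot: [-3.141, -0.0, -1.734]
force: [0.2, 1.1, -0.7]
width: 0.0827
```

```bash
python3 - <<'E'
from h import *
f=arm.grab_frame("side"); cv2.imwrite("pics/s6.png",cv2.resize(f[110:330,220:400],None,fx=2.7,fy=2.7,interpolation=cv2.INTER_CUBIC)[:,:,::-1])
s=arm.get_state();print(s["eef_pos"],s["force"])
for c,p in(("red",[.534,.096,.046]),("green",[.544,.155,.046])):
    for x in arm.spot_point(f"lock_{c}_mid","side")[:1]: print(c,x["xy"],proj("side",p),plane("side",x["xy"],.046))
E
```

```text
[0.54489398 0.15583057 0.31901784] [2.41963051 0.84163934 5.81187766]
red [296.2, 184.5] [299.13541122 183.10362073] [0.52604163 0.08923035 0.046     ]
green [297.4, 173.2] [300.58257629 172.47362495] [0.53537417 0.15149633 0.046     ]
```

View pics/s6.png

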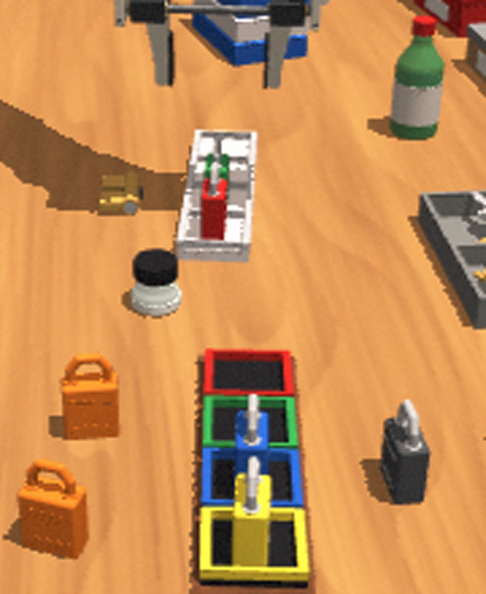

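Green stands in the second bay from the right at crop (215,175), behind red at (213,210). Both are clear of the gripper. Blue is next.

>>> move_arm(deltas=[[-2, -20, 0, 0, 0, 0.5], [-2, -36, 0, 0, 0, 0.5], [-2, -40, 0, 0, 0, 0.5], [-2, -40, 0, 0, 0, 0.5], [-2, -40, 0, 0, 0, 0.5]])

```text
t: 16.63
eef_pos: [0.5328, -0.0221, 0.3113]
ee_rot: [3.141, -0.0, -1.689]
force: [1.6, 0.1, -0.4]
width: 0.0877
```

>>> move_arm(deltas=[[-2, -40, 0, 0, 0, 0], [-2, -40, 0, 0, 0, 0], [-2, -40, 0, 0, 0, 0], [-2, -40, 0, 0, 0, 0], [-2, -36, 0, 0, 0, 0]])

```text
t: 17.05
eef_pos: [0.5227, -0.2188, 0.3113]
ee_rot: [3.141, 0.0, -1.691]
force: [1.0, 0.5, 0.3]
width: 0.0876
```

>>> move_arm(deltas=[[-2, -24, 0, 0, 0, 0], [0, -12, 0, 0, 0, 0], [0, 0, -15, 0, 0, 0], [0, 0, -20, 0, 0, 0], [0, 0, -20, 0, 0, 0]])

```text
t: 17.47
eef_pos: [0.5214, -0.2528, 0.2561]
ee_rot: [-3.141, 0.0, -1.691]
force: [-0.5, 0.0, -1.1]
width: 0.0877
```

>>> move_arm(deltas=[[0, 0, -15, 0, 0, 0], [0, 0, -15, 0, 0, 0], [0, 0, -12, 0, 0, 0], [0, 0, -7, 0, 0, 0], [0, 0, 0, 0, 0, 0]])

```text
t: 17.88
eef_pos: [0.5209, -0.2521, 0.2058]
ee_rot: [3.138, 0.0, -1.69]
force: [0.1, 0.1, 0.3]
width: 0.0878
```

>>> move_arm(deltas=[[0, 0, 0, 0, 0, 0], [0, 0, 0, 0, 0, 0], [0, 0, 0, 0, 0, 0], [0, 0, 0, 0, 0, 0], [0, 0, 0, 0, 0, 0]], claw=255)

```text
t: 18.3
eef_pos: [0.5217, -0.2527, 0.2083]
ee_rot: [-3.14, -0.0, -1.69]
force: [-1.1, 0.4, 0.2]
width: 0.0598
```

>>> move_arm(deltas=[[0, 0, 0, 0, 0, 0], [0, 0, 0, 0, 0, 0], [0, 0, 0, 0, 0, 0], [0, 0, 0, 0, 0, 0], [0, 0, 0, 0, 0, 0]])

```text
t: 18.72
eef_pos: [0.5216, -0.2526, 0.2076]
ee_rot: [3.142, 0.0, -1.69]
force: [0.0, 0.2, -0.4]
width: 0.0265
```

>>> move_arm(deltas=[[0, 0, 0, 0, 0, 0], [0, 0, 0, 0, 0, 0], [0, 0, 0, 0, 0, 0], [0, 0, 5, 0, 0, 0], [0, 0, 10, 0, 0, 0]])

```text
t: 19.13
eef_pos: [0.5208, -0.2525, 0.2218]
ee_rot: [3.138, 0.0, -1.691]
force: [-0.8, 1.2, -1.9]
width: 0.0214
```

>>> move_arm(deltas=[[0, 0, 20, 0, 0, 0], [0, 0, 25, 0, 0, 0], [0, 0, 25, 0, 0, 0], [0, 0, 20, 0, 0, 0], [0, 0, 0, 0, 0, 0]])

```text
t: 19.55
eef_pos: [0.5227, -0.253, 0.3182]
ee_rot: [-3.134, -0.001, -1.689]
force: [0.6, 0.2, -1.2]
width: 0.0217
```

```bash
python3 - <<'E'
from h import *
f=arm.grab_frame("side"); s=arm.get_state()
for x in arm.spot_point("lock_blue_mid","side")[:3]: print(x["xy"],x["score"], plane("side",x["xy"],s["eef_pos"][2]-.16))
print(s["eef_pos"],proj("side",s["eef_pos"]-[0,0,.16]))
cv2.imwrite("pics/s7.png",cv2.resize(f[150:340,220:420],None,fx=2.7,fy=2.7,interpolation=cv2.INTER_CUBIC)[:,:,::-1])
for k in arm.masks_of("lock_blue_mid","side")[:3]:
    P=np.argwhere(k["pixels"]);print(k["score"],P.min(0),P.max(0))
print(proj("side",s["eef_pos"]-[0,.02,.194]))
E
```

```text
[254.6, 255.8] 0.69 [ 0.42032463 -0.34105251  0.15592138]
[310.7, 222.2] 0.63 [ 0.51471773 -0.25618648  0.15592138]
[ 0.52209109 -0.25276994  0.31592138] [314.84260786 220.90031946]
0.96 [203 309] [244 322]
0.77 [240 243] [272 263]
0.77 [280 227] [316 252]
[315.87396146 244.595308  ]
```

View pics/s7.png

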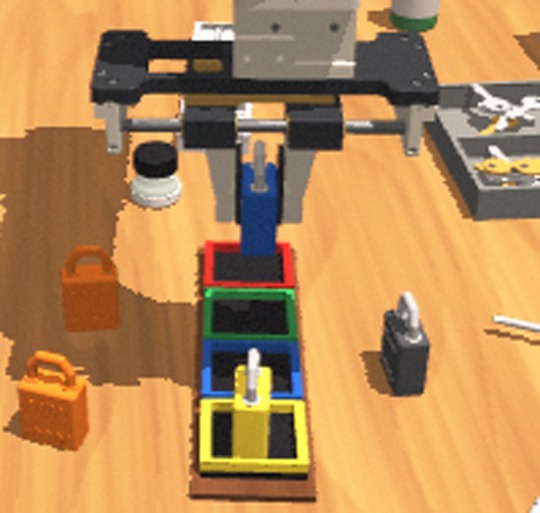

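The blue lock is held upright at crop (258,205) and yellow is undisturbed. Now I carry it to the third bay (+30).

>>> move_arm(deltas=[[2.5, 20, 0, 0, 0, -0.5], [2.5, 36, 0, 0, 0, -0.5], [2.5, 40, 0, 0, 0, -0.5], [2.5, 40, 0, 0, 0, -0.5], [2.5, 40, 0, 0, 0, -0.5]])

```text
t: 20.12
eef_pos: [0.5333, -0.0752, 0.3114]
ee_rot: [3.139, -0.001, -1.735]
force: [0.4, 0.2, -2.9]
width: 0.0219
```

>>> move_arm(deltas=[[2.5, 40, 0, 0, 0, 0], [2.5, 40, 0, 0, 0, 0], [2.5, 40, 0, 0, 0, 0], [2.5, 40, 0, 0, 0, 0], [2.5, 40, 0, 0, 0, 0]])

```text
t: 20.53
eef_pos: [0.5458, 0.1251, 0.3116]
ee_rot: [3.14, -0.001, -1.734]
force: [1.4, -1.5, -2.2]
width: 0.0216
```

>>> move_arm(deltas=[[2.5, 40, 0, 0, 0, 0], [2.5, 30, 0, 0, 0, 0], [2.5, 16, 0, 0, 0, 0], [0, 6, 0, 0, 0, 0], [0, 0, 0, 0, 0, 0]])

```text
t: 20.95
eef_pos: [0.5538, 0.2162, 0.3114]
ee_rot: [3.14, -0.002, -1.732]
force: [0.3, -0.3, -2.3]
width: 0.0218
```

>>> move_arm(deltas=[[0, 0, -10, 0, 0, 0], [0, 0, -20, 0, 0, 0], [0, 0, -20, 0, 0, 0], [0, 0, -12, 0, 0, 0], [0, 0, 0, 0, 0, 0]])

```text
t: 21.37
eef_pos: [0.5528, 0.2127, 0.247]
ee_rot: [3.137, -0.004, -1.736]
force: [-0.4, 0.2, -1.7]
width: 0.0214
```

>>> move_arm(deltas=[[0, 0, -12, 0, 0, 0], [0, 0, -14, 0, 0, 0], [0, 0, -10, 0, 0, 0], [0, 0, -4, 0, 0, 0], [0, 0, -1, 0, 0, 0]])

```text
t: 21.78
eef_pos: [0.5539, 0.2146, 0.209]
ee_rot: [3.141, -0.001, -1.735]
force: [-0.2, -0.0, -1.8]
width: 0.0217
```

>>> move_arm(deltas=[[0, 0, -1, 0, 0, 0], [0, 0, -1, 0, 0, 0], [0, 0, 0, 0, 0, 0], [0, 0, 0, 0, 0, 0], [0, 0, 0, 0, 0, 0]])

```text
t: 22.2
eef_pos: [0.5542, 0.2155, 0.2081]
ee_rot: [-3.141, 0.001, -1.734]
force: [0.3, 0.5, -1.9]
width: 0.022
```

Now release, lift and head back for yellow.

>>> move_arm(deltas=[[0, 0, -0.5, 0, 0, 0], [0, 0, 0, 0, 0, 0], [0, 0, 0, 0, 0, 0], [0, 0, 0, 0, 0, 0], [0, 0, 0, 0, 0, 0]], claw=0)

```text
t: 22.62
eef_pos: [0.5541, 0.2154, 0.2073]
ee_rot: [-3.141, 0.0, -1.734]
force: [0.6, -0.3, -0.5]
width: 0.0498
```

>>> move_arm(deltas=[[0, 0, 0, 0, 0, 0], [0, 0, 10, 0, 0, 0], [0, 0, 25, 0, 0, 0], [0, 0, 35, 0, 0, 0], [0, 0, 35, 0, 0, 0]])

```text
t: 23.03
eef_pos: [0.5538, 0.2151, 0.3134]
ee_rot: [3.14, -0.002, -1.734]
force: [0.8, 1.5, 0.5]
width: 0.0828
```

```bash
python3 - <<'E'
from h import *
f=arm.grab_frame("side"); cv2.imwrite("pics/s8.png",cv2.resize(f[110:330,220:400],None,fx=2.7,fy=2.7,interpolation=cv2.INTER_CUBIC)[:,:,::-1])
s=arm.get_state();print(s["eef_pos"],s["force"],s["width"])
E
```

```text
[0.55582786 0.21609766 0.32182028] [2.54862414 1.23274754 6.89798235] 0.08505780609104518
```

View pics/s8.png

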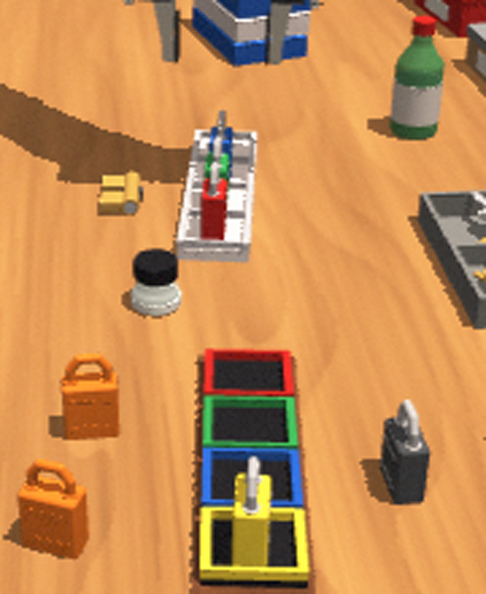

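Red (213,210), green (216,168) and blue (221,140) stand in a row in the rack. Yellow is the last one left.

>>> move_arm(deltas=[[-3, -20, 0, 0, 0, 0.5], [-3, -36, 0, 0, 0, 0.5], [-3, -40, 0, 0, 0, 0.5], [-3, -40, 0, 0, 0, 0.5], [-3, -40, 0, 0, 0, 0.5]])

```text
t: 23.5
eef_pos: [0.5385, 0.0379, 0.313]
ee_rot: [-3.141, 0.0, -1.689]
force: [0.4, -0.0, -1.3]
width: 0.0873
```

>>> move_arm(deltas=[[-3, -40, 0, 0, 0, 0], [-3, -40, 0, 0, 0, 0], [-3, -40, 0, 0, 0, 0], [-3, -40, 0, 0, 0, 0], [-3, -40, 0, 0, 0, 0]])

```text
t: 23.92
eef_pos: [0.5235, -0.1625, 0.3131]
ee_rot: [-3.14, 0.0, -1.69]
force: [1.7, 0.3, -0.1]
width: 0.0877
```

>>> move_arm(deltas=[[-3, -40, 0, 0, 0, 0], [-3, -40, 0, 0, 0, 0], [-3, -36, 0, 0, 0, 0], [-1.5, -24, 0, 0, 0, 0], [0, -13, 0, 0, 0, 0]])

```text
t: 24.33
eef_pos: [0.5128, -0.3165, 0.3126]
ee_rot: [-3.141, -0.0, -1.693]
force: [-0.2, 0.3, 0.2]
width: 0.0881
```

>>> move_arm(deltas=[[0, 0, 0, 0, 0, 0], [0, 0, -10, 0, 0, 0], [0, 0, -20, 0, 0, 0], [0, 0, -15, 0, 0, 0], [0, 0, -10, 0, 0, 0]])

```text
t: 24.75
eef_pos: [0.5132, -0.3121, 0.2553]
ee_rot: [3.14, 0.001, -1.689]
force: [-0.1, 0.1, 0.3]
width: 0.0876
```

>>> move_arm(deltas=[[0, -1, -15, 0, 0, 0], [0, 0, -15, 0, 0, 0], [0, 0, -12, 0, 0, 0], [0, 0, -7, 0, 0, 0], [0, 0, 0, 0, 0, 0]])

```text
t: 25.17
eef_pos: [0.5132, -0.3136, 0.2065]
ee_rot: [3.139, 0.001, -1.689]
force: [-0.6, 0.2, 0.4]
width: 0.0877
```

>>> move_arm(deltas=[[0, 0, 0, 0, 0, 0], [0, 0, 0, 0, 0, 0], [0, 0, 0, 0, 0, 0], [0, 0, 0, 0, 0, 0], [0, 0, 0, 0, 0, 0]], claw=255)

```text
t: 25.58
eef_pos: [0.5137, -0.3147, 0.2088]
ee_rot: [-3.141, -0.0, -1.69]
force: [-0.7, 0.3, -0.3]
width: 0.0599
```

>>> move_arm(deltas=[[0, 0, 0, 0, 0, 0], [0, 0, 0, 0, 0, 0], [0, 0, 0, 0, 0, 0], [0, 0, 0, 0, 0, 0], [0, 0, 0, 0, 0, 0]])

```text
t: 26.0
eef_pos: [0.5135, -0.3147, 0.2081]
ee_rot: [3.142, 0.0, -1.69]
force: [0.2, 0.0, -0.1]
width: 0.0268
```

>>> move_arm(deltas=[[0, 0, 0, 0, 0, 0], [0, 0, 0, 0, 0, 0], [0, 0, 0, 0, 0, 0], [0, 0, 5, 0, 0, 0], [0, 0, 10, 0, 0, 0]])

```text
t: 26.42
eef_pos: [0.5128, -0.3144, 0.2222]
ee_rot: [3.138, 0.001, -1.691]
force: [0.8, 0.3, -1.9]
width: 0.0221
```

>>> move_arm(deltas=[[0, 0, 20, 0, 0, 0], [0, 0, 25, 0, 0, 0], [0, 0, 25, 0, 0, 0], [0, 0, 20, 0, 0, 0], [0, 0, 0, 0, 0, 0]])

```text
t: 26.83
eef_pos: [0.5147, -0.3152, 0.3188]
ee_rot: [-3.134, -0.002, -1.689]
force: [1.2, -0.5, -1.4]
width: 0.022
```

```bash
python3 - <<'E'
from h import *
f=arm.grab_frame("side"); s=arm.get_state()
for x in arm.spot_point("lock_yellow_mid","side")[:2]: print(x["xy"],x["score"], plane("side",x["xy"],s["eef_pos"][2]-.16))
print(s["eef_pos"],proj("side",s["eef_pos"]-[0,0,.16]))
cv2.imwrite("pics/s9.png",cv2.resize(f[150:340,220:420],None,fx=2.7,fy=2.7,interpolation=cv2.INTER_CUBIC)[:,:,::-1])
for k in arm.masks_of("lock_yellow_mid","side")[:1]:
    P=np.argwhere(k["pixels"]);print(k["score"],P.min(0),P.max(0))
print(proj("side",s["eef_pos"]-[0,.02,.194]))
E
```

```text
[318.7, 243.3] 0.81 [ 0.51910917 -0.3180329   0.156523  ]
[ 0.51408172 -0.31484285  0.316523  ] [315.16390109 242.26294326]
0.71 [223 309] [268 323]
[316.27736338 267.84607431]
```

View pics/s9.png

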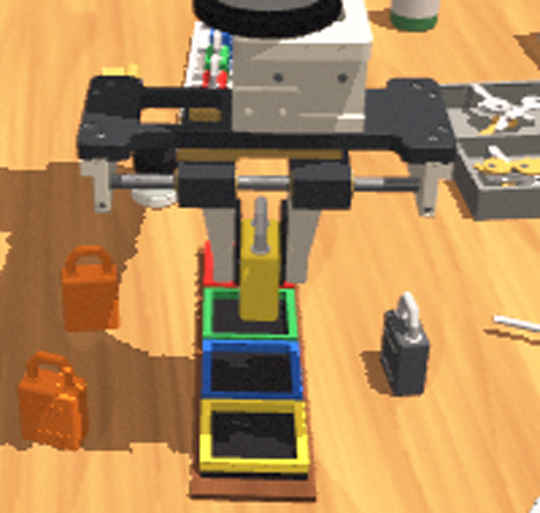

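The yellow lock is held upright at crop (260,265). I'll carry it to the left-end bay.

>>> move_arm(deltas=[[3, 20, 0, 0, 0, -0.5], [3, 36, 0, 0, 0, -0.5], [3, 40, 0, 0, 0, -0.5], [3, 40, 0, 0, 0, -0.5], [3, 40, 0, 0, 0, -0.5]])

```text
t: 27.4
eef_pos: [0.5278, -0.1372, 0.3119]
ee_rot: [3.139, -0.0, -1.735]
force: [0.7, 0.8, -2.2]
width: 0.0222
```

>>> move_arm(deltas=[[3, 40, 0, 0, 0, 0], [3, 40, 0, 0, 0, 0], [3, 40, 0, 0, 0, 0], [3, 40, 0, 0, 0, 0], [3, 40, 0, 0, 0, 0]])

```text
t: 27.82
eef_pos: [0.5428, 0.0632, 0.3121]
ee_rot: [3.14, -0.001, -1.734]
force: [0.6, 0.3, -2.0]
width: 0.0218
```

>>> move_arm(deltas=[[3, 40, 0, 0, 0, 0], [3, 40, 0, 0, 0, 0], [3, 40, 0, 0, 0, 0], [3, 35, 0, 0, 0, 0], [3, 30, 0, 0, 0, 0]])

```text
t: 28.23
eef_pos: [0.558, 0.2487, 0.3118]
ee_rot: [3.14, -0.002, -1.733]
force: [1.4, 0.1, -1.6]
width: 0.0215
```

>>> move_arm(deltas=[[3, 18, 0, 0, 0, 0], [2, 10, 0, 0, 0, 0], [0, 0, 0, 0, 0, 0], [0, 0, -10, 0, 0, 0], [0, 0, -15, 0, 0, 0]])

```text
t: 28.65
eef_pos: [0.5637, 0.2734, 0.2884]
ee_rot: [-3.141, 0.001, -1.735]
force: [0.0, -0.2, -3.3]
width: 0.0218
```

>>> move_arm(deltas=[[0, 0, -20, 0, 0, 0], [0, 0, -15, 0, 0, 0], [0, 0, 0, 0, 0, 0], [0, 0, 0, 0, 0, 0], [0, 0, 0, 0, 0, 0]])

```text
t: 29.07
eef_pos: [0.5639, 0.2736, 0.2538]
ee_rot: [-3.141, 0.0, -1.735]
force: [0.6, -0.0, -1.3]
width: 0.0216
```

>>> move_arm(deltas=[[0, 0, -12, 0, 0, 0], [0, 0, -14, 0, 0, 0], [0, 0, -10, 0, 0, 0], [0, 0, -6, 0, 0, 0], [0, 0, -1, 0, 0, 0]])

```text
t: 29.48
eef_pos: [0.5632, 0.274, 0.2088]
ee_rot: [3.14, -0.001, -1.734]
force: [-0.3, -0.3, -2.2]
width: 0.022
```

>>> move_arm(deltas=[[0, 0, -1, 0, 0, 0], [0, 0, -1, 0, 0, 0], [0, 0, 0, 0, 0, 0], [0, 0, 0, 0, 0, 0], [0, 0, 0, 0, 0, 0]])

```text
t: 29.9
eef_pos: [0.5637, 0.2745, 0.2086]
ee_rot: [-3.141, 0.001, -1.734]
force: [0.8, 0.1, -1.8]
width: 0.0218
```

>>> move_arm(deltas=[[0, 0, -0.5, 0, 0, 0], [0, 0, 0, 0, 0, 0], [0, 0, 0, 0, 0, 0], [0, 0, 0, 0, 0, 0], [0, 0, 0, 0, 0, 0]], claw=0)

```text
t: 30.32
eef_pos: [0.5636, 0.2744, 0.2079]
ee_rot: [-3.141, 0.0, -1.734]
force: [0.4, -0.4, 0.6]
width: 0.0499
```

>>> move_arm(deltas=[[0, 0, 0, 0, 0, 0], [0, 0, 10, 0, 0, 0], [0, 0, 25, 0, 0, 0], [0, 0, 30, 0, 0, 0], [0, 0, 30, 0, 0, 0]])

```text
t: 30.73
eef_pos: [0.5634, 0.2742, 0.304]
ee_rot: [3.141, -0.001, -1.734]
force: [1.2, 0.3, 0.1]
width: 0.0828
```

>>> move_arm(deltas=[[0, -15, 5, 0, 0, 0], [0, -30, 5, 0, 0, 0], [0, -40, 5, 0, 0, 0], [0, -40, 5, 0, 0, 0], [0, -40, 5, 0, 0, 0]])

```text
t: 31.15
eef_pos: [0.5631, 0.1078, 0.3287]
ee_rot: [-3.141, 0.001, -1.733]
force: [1.1, -0.2, 0.4]
width: 0.0878
```

>>> move_arm(deltas=[[-10, -39, 0, 0, 0, 0], [-10, -39, 0, 0, 0, 0], [-10, -39, 0, 0, 0, 0], [-10, -39, 0, 0, 0, 0], [-10, -39, 0, 0, 0, 0]])

```text
t: 31.57
eef_pos: [0.5126, -0.0875, 0.3286]
ee_rot: [-3.14, 0.0, -1.733]
force: [0.9, -1.2, -0.2]
width: 0.0875
```

>>> move_arm(deltas=[[0, -39, 0, 0, 0, 0], [0, -39, 0, 0, 0, 0], [0, -39, 0, 0, 0, 0], [0, -25, 0, 0, 0, 0], [0, -10, 0, 0, 0, 0]])

```text
t: 31.98
eef_pos: [0.513, -0.2408, 0.3282]
ee_rot: [-3.141, -0.0, -1.737]
force: [-0.3, -0.4, 0.5]
width: 0.0876
```

```bash
python3 - <<'E'
from h import *
np.set_printoptions(precision=4,suppress=True)
a=np.deg2rad(-9.4);R=np.array([[np.cos(a),-np.sin(a)],[np.sin(a),np.cos(a)]]);o=np.array([.549,.185])
f=arm.grab_frame("top"); g=arm.grab_frame("side")
i=cv2.resize(f[130:260,110:290],None,fx=3.3,fy=3.3,interpolation=cv2.INTER_CUBIC); j=cv2.resize(g[130:220,250:350],(0,0),fx=4.7,fy=4.77,interpolation=cv2.INTER_CUBIC)[:429]
h=min(len(i),len(j)); cv2.imwrite("pics/s10.png",cv2.resize(np.hstack([i[:h],j[:h]]),(800,int(h*800/(i.shape[1]+j.shape[1]))))[:,:,::-1])
for c in("red","green","blue","yellow"):
    b=arm.spot_point(f"lock_{c}_mid","top"); d=arm.spot_point(f"lock_{c}_mid","side")
    for n,l in(("top",b),("side",d)):
        for x in l[:2]: print(c,n,round(x["score"],2),R.T@(plane(n,x["xy"],.046)[:2]-o))
r=arm.spot_point("brass_cylinder_mid","top")[0];print("brass",r["xy"],plane("top",r["xy"],.0085)); print(arm.get_state()["eef_pos"])
E
```

```text
red top 0.59 [-0.0002 -0.0824]
red side 0.57 [-0.0048 -0.1055]
green top 0.88 [-0.0009 -0.0345]
blue top 0.55 [-0.0033  0.034 ]
blue side 0.89 [-0.0772 -0.5078]
blue side 0.62 [-0.0729 -0.3901]
yellow top 0.75 [-0.001   0.0836]
brass [185.9, 232.2] [0.4557 0.1887 0.0085]
[ 0.5137 -0.2369  0.3278]
```

View pics/s10.png

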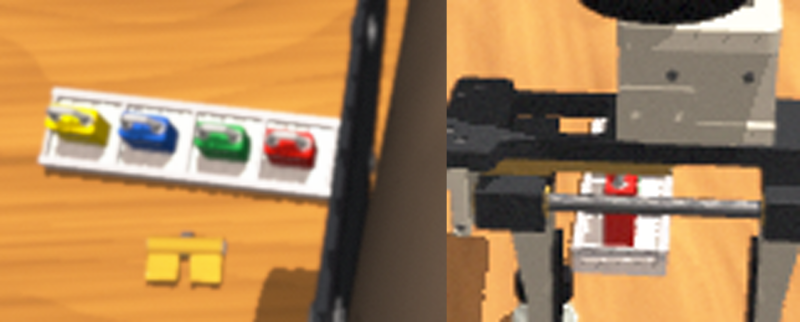

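The top view (left half) shows yellow, blue, green and red from left to right, one per bay and upright. The brass cylinder is untouched at (185,260). The detector's numbers for red disagree by up to 15 mm between cameras, so I'll run one check by silhouette.

```bash
python3 - <<'E'
from h import *
from scipy.optimize import minimize
a=np.deg2rad(-9.4);R=np.array([[np.cos(a),-np.sin(a)],[np.sin(a),np.cos(a)]]);o=np.array([.549,.185])
f=arm.grab_frame("top"); hsv=cv2.cvtColor(f,cv2.COLOR_RGB2HSV); H=hsv[...,0].astype(int)
roi=np.zeros(H.shape,bool); roi[160:215,122:248]=1; s=(hsv[...,1]>110)&(hsv[...,2]>50)&roi
M={"red":s&((H<4)|(H>172)),"green":s&(H>45)&(H<90),"blue":s&(H>100)&(H<125),"yellow":s&(H>24)&(H<36)}
S=8
def sil(v):
    p=[]
    for x in(-.011,.011):
        for y in(-.02,.02):
            for z in(.012,.058):
                w=o+R@[v[0]+x,v[1]+y]; p.append(proj("top",[*w,z]))
    h=cv2.convexHull(np.array(p,np.float32)); return h
for c,y in zip(M,(-.09,-.03,.03,.09)):
    m=cv2.morphologyEx(M[c].astype(np.uint8),cv2.MORPH_CLOSE,np.ones((3,3)))
    big=np.kron(m[150:220,110:260],np.ones((S,S),np.uint8))
    def cost(v):
        h=sil(v); im=np.zeros_like(big); cv2.fillConvexPoly(im,np.round((h[:,0]+.5-[110,150])*S).astype(np.int32),1)
        return -(im&big).sum()/(im|big).sum()
    g=min(((cost((x,y+d)),x,d) for x in np.arange(-.016,.017,.002) for d in np.arange(-.016,.017,.002)))
    print(c,"IoU %.2f x %.3f y-off %.3f"%(-g[0],g[1],g[2]),"npix",m.sum())
E
```

```text
red IoU -569748403919744.00 x 0.016 y-off -0.016 npix 189
green IoU -583517669114274.12 x 0.016 y-off -0.016 npix 150
blue IoU -548064177126078.50 x 0.016 y-off -0.016 npix 180
yellow IoU -524427692216334.00 x 0.016 y-off -0.016 npix 206<stdin>:20: RuntimeWarning: overflow encountered in scalar negative
```

Unsigned overflow in my sum; I'll cast to float and rerun.

```bash
python3 - <<'E'
from h import *
a=np.deg2rad(-9.4);R=np.array([[np.cos(a),-np.sin(a)],[np.sin(a),np.cos(a)]]);o=np.array([.549,.185])
f=arm.grab_frame("top"); hsv=cv2.cvtColor(f,cv2.COLOR_RGB2HSV); H=hsv[...,0].astype(int)
roi=np.zeros(H.shape,bool); roi[160:215,122:248]=1; s=(hsv[...,1]>110)&(hsv[...,2]>50)&roi
M={"red":s&((H<4)|(H>172)),"green":s&(H>45)&(H<90),"blue":s&(H>100)&(H<125),"yellow":s&(H>24)&(H<36)}
S=8
for c,y in zip(M,(-.09,-.03,.03,.09)):
    m=cv2.morphologyEx(M[c].astype(np.uint8),cv2.MORPH_CLOSE,np.ones((3,3)))
    big=np.kron(m[150:220,110:260],np.ones((S,S),np.uint8))
    def iou(v):
        p=[proj("top",[*(o+R@[v[0]+x,v[1]+q]),z]) for x in(-.011,.011) for q in(-.02,.02) for z in(.012,.058)]
        h=cv2.convexHull(np.array(p,np.float32)); im=np.zeros_like(big); cv2.fillConvexPoly(im,np.round((h[:,0]+.5-[110,150])*S).astype(np.int32),1)
        return float((im&big).sum())/float((im|big).sum())
    g=max((iou((x,y+d)),x,d) for x in np.arange(-.016,.017,.002) for d in np.arange(-.016,.017,.002))
    print(c,"IoU %.2f x %.3f y-off %.3f"%g)
E
```

```text
red IoU 0.52 x -0.002 y-off 0.002
green IoU 0.41 x -0.002 y-off -0.002
blue IoU 0.47 x 0.000 y-off 0.000
yellow IoU 0.51 x 0.000 y-off 0.000
```

```bash
python3 -c "
from station import arm
print(arm.job_done(), arm.get_state()['t'])"
```

```text
the job is handed in; nothing more can be done
the job is handed in; nothing more can be done
```

I moved all four padlocks into the collection rack in reverse order and handed the job in after about 33 s of robot time; no verdict is reported. Seen from the robot, the rack now reads yellow, blue, green, red from left to right. The cradles read red, green, blue, yellow.

**Last checks:**
- **Placement:** The last top picture shows one upright lock per bay, with the gripper clear of all of them. A colour-outline fit put every lock within about 2 mm of its bay centre. The overlap of that fit was only 0.41–0.52, so it is weak evidence on its own, but it agrees with where the arm released each lock.
- **Disagreement:** The point detector was less consistent. From the top view, red and yellow came out 6–8 mm off along the rack, still within the 12 mm limit. From the side, red read about 15 mm off and green and yellow were not found; the arm partly hid the rack in that view. For blue it picked only look-alikes. I trusted the top view.
- **Brass cylinder:** Its measured position changed by about 3 mm, which is within measurement noise. It looked untouched in every picture.

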